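# Fit the nested lids to a stone tumbler barrel and hold its outer lid clear

### The arm

A 7-joint arm with a two-finger parallel gripper is mounted at the origin on the work surface. World frame = base frame: x ahead of the robot, y to its left, z up, the work surface at z = 0. Lengths are in mm, angles in rad, forces in N, time in s.
With the tool pointing down it reaches from about 425 to 1025 mm from the base axis. Payload 9.4 kg.
Tool frame: the origin (TCP) lies at the very end of the fingers, on their centre line; the grasp point (between the pads) lies bot.hold_point_z behind it (bot.hold_point_z is the distance from the TCP to the grasp point, in mm); z points along the fingers, x is the direction in which the jaws open and shut, and the axes are right-handed (so a half turn about z gives the same grasp; the last joint's range is limited). The gripper opens to 85 mm and grips with 20 to 120 N. Pads are 22 mm wide; open, the fingers measure 114 mm over their backs; the gripper's body (76 mm by 85 mm) begins 54 mm behind the grasp point. The pads swing forward as they close: fully open they stand 13 mm farther back than shut.
Start: joints at [-1.241, 0.599, -0.003, 1.599, 0.002, 0.943, -0.08], TCP at [286.866, 665.832, 231.275] pointing down, gripper open.
Joint ranges: [-2.57, 2.57], [-0.35, 1.97], [-1.29, 1.29], [0.11, 2.56], [-1.05, 4.19], [0.11, 1.86], [-2.63, 2.63]. Speed limits (rad/s): [2.22, 2.22, 3.01, 3.01, 3.14, 3.14, 3.14].

### API

Orientations are given as a unit quaternion [x, y, z, w].
In Python, from station import bot, camera, camera_info gives the robot as it stands. The module is installed in compiled form; this text tells all that it offers.
- The arm moves only by the tool jog_arm, never from a script. Its argument "deltas" is a list of rows, each a list of 2 entries, a list of its own where there are three numbers: the shift along the tool's x, y, z in mm, then the turn, a rotation vector about the tool's x, y, z in rad. In form: [[[x, y, z], [rx, ry, rz]], ...]. A call has exactly 8 rows; each row shifts and turns the pose as measured when the row begins, along the tool's axes as they then stand; what a row does not reach is not made up. A row lasts 1/10 s, in which the tool goes at most 50 mm and 8.59 degrees, less where a joint would pass 70% of its speed; a pose out of reach is approached as far as the arm can. A call with a gripper value outside its range is refused whole. "grip" is the closure, from 0 (fully open) to 1 (shut), set as the call begins (left out, the last holds). The fingers move at their own pace and stop on an object; "newtons" is the grip in N (left out, the last holds). Time passes only in rows, so rows that do not move let the fingers close, or fill a call up. It gives the time, the measured TCP pose, the force and the opening at its end, in the units of the state.
- bot.get_state(): the state, without advancing time (a new reading comes with each control period).
- camera(name): name is "scene" or "top"; returns the picture (420x560x3 uint8, red, green, blue); there is no depth.
- camera_info(name): a dict with "fx", "fy", "cx", "cy" (pixels), "dist_coeffs" ([k1, k2, p1, p2, k3] as OpenCV has them; the pictures are not rectified), "camera_from_world" (4x4, takes a point from world to camera coordinates). Camera axes: x right, y up, looking along -z (the intrinsics and any distortion apply to the point x, -y, -z); pixel columns grow to the right and rows downward; lengths in mm; the calibration is good to about 2 mm. A picture is of the moment at which its call begins. camera_info takes no time and is no camera call.
- bot.close_job(): hands the job in, once; it reports no verdict.
The state is a dict: "t": time; "qpos": joint angles; "joint_vel": joint speeds; "effort": joint torques, N m; "tool_pos": TCP position; "ee_rot": TCP orientation; "ft_force": force on the tool from outside, world axes, zero at the start; "moment": the same for the moment, N m; "gripper_width": finger opening in mm.
Only numpy, scipy, OpenCV 4.12 (cv2) and the standard library are available. Lean on these libraries where they do the work, as an engineer would, in place of code of your own. Each camera call takes 0.05 s, during which the arm holds its last target.

### The job

Carry the nested pair of lids, by the inner lid's stud, to the open tumbler barrel, lower it gently until the inner lid is fully home on the rim, and let go. Then take the outer lid by its collar and lift it alone, straight up, until it is wholly clear above the stud; finish while still holding it there, level and still over the barrel, with the inner lid left seated and undisturbed. Do not part the lids before the inner one is home, and leave the jar, stone slab and bowl where they are.

Things in the scene. Friction and masses are not known exactly. Their poses are not given: they have to be found in the camera images.
- barrel: Open round black rubber barrel, upright and fixed to the bench: outer diameter 100 mm, inner diameter 88 mm, rim 100 mm above the bench, standing in a grey round foot 124 mm across and 14 mm high; stones inside, reaching no higher than 50 mm above the bench. Origin: on its axis at bench level; z up. Its place on the bench varies.
- barrel_rim (a point): Centre of the barrel's mouth, level with the top of the rim (100 mm above the barrel's origin).
- inner_lid: Loose grey inner lid, about 0.24 kg: plug 80 mm across, 12 mm deep; above it a flange 100 across, 5 thick; on its axis an upright round steel stud 16 across. Origin: centre of the plug's underside, z up. Starts on the bench, standing on its plug under the outer lid. Home, the plug hangs in the barrel's mouth (4 mm free all round), the flange on the rim: origin 88 mm above the bench.
- stud_top (a point): Centre of the top of the inner lid's stud, 75 mm above the inner lid's origin. Nested, the stud stands 26 mm out of the outer lid's collar. Lifting by the stud brings both lids. Home on the barrel it is 63 mm above the rim.
- outer_lid: Loose aluminium outer lid, about 0.22 kg: cap 116 mm across, skirt 18 high (108 inside), 4 mm top plate; on it a round collar 50 across, 28 high, with a 28 mm hole right through for the stud. Origin: centre of the skirt's lower edge, z up. Nested, the plate lies loose on the flange, origin 3 mm above the inner lid's; on the barrel its skirt hangs 9 mm below the rim, 4 mm free all round.
- collar_top (a point): Centre of the collar's top edge: 46 mm above the outer lid's origin, 28 mm above the top of its plate. Lifting by the collar takes the outer lid alone.
- grit_jar: Bystander: closed jar, 60 mm across and 85 mm high, loose. Origin: centre of its underside.
- slab: Bystander: flat brown stone with round ends, 90 x 50 x 10 mm, loose. Origin: centre of its underside.
- rinse_bowl: Bystander: white bowl 100 mm across and 45 mm high, loose. Origin: centre of its underside.
There are look-alikes about, which are no part of the job. Leave any blue or pink look-alike of the inner_lid alone.

How it is judged (in metres and radians):
On the way, in this order (a step that is already met when the one before it is completed fails the run):
1. the nested lids are lifted together off the bench (height (world z) of inner_lid above 0.03 m and z of outer_lid in the frame of inner_lid between -0.002 and 0.008 m), for 0.1 s.
2. the nested pair sits home on the barrel and the stud is let go (horizontal distance between inner_lid and barrel below 0.008 m and z of stud_top in the frame of barrel between 0.158 and 0.167 m and angle between inner_lid's own z axis and vertical below 0.07 rad and z of outer_lid in the frame of inner_lid between -0.002 and 0.008 m and contact force between the fingers and inner_lid below 0.1 N), for 0.2 s.
At the end, for the whole second after the job is handed in: Inner lid home on the barrel (8 mm of its axis, 5 mm in height, tilt 0.07 rad), touched by nothing else; outer lid held by the fingers alone, its skirt 3 to 200 mm above the stud, 50 mm of the axis, tilt under 0.2 rad, still; jar, slab and bowl moved less than 30 mm (horizontal distance between inner_lid and barrel below 0.008 m and z of stud_top in the frame of barrel between 0.158 and 0.167 m and angle between inner_lid's own z axis and vertical below 0.07 rad and z of outer_lid in the frame of stud_top between 0.003 and 0.2 m and horizontal distance between outer_lid and barrel below 0.05 m and angle between outer_lid's own z axis and vertical below 0.2 rad and linear speed of outer_lid below 0.02 m/s and linear speed of inner_lid below 0.01 m/s and contact force between the fingers and outer_lid above 1 N and contact force between each of outer_lid, the arm, the fingers and inner_lid below 0.05 N and contact force between outer_lid and barrel below 0.05 N and distance of each of grit_jar, slab, rinse_bowl from where it was at the start of the episode below 0.03 m); the arm keeps its last pose, push and grip.
It fails at once if the lids are parted (by more than 15 mm) while the inner lid is not home on the barrel, or the inner lid is disturbed while the outer is off (z of outer_lid in the frame of inner_lid above 0.018 m and not (horizontal distance between inner_lid and barrel below 0.008 m and z of stud_top in the frame of barrel between 0.158 and 0.167 m and angle between inner_lid's own z axis and vertical below 0.07 rad)).
It fails at once if the inner lid is dropped (moves faster than 0.4 m/s while not held) (linear speed of inner_lid above 0.4 m/s and contact force between the fingers and inner_lid below 0.1 N).
It fails at once if a bystander (grit_jar) is pushed more than 30 mm (distance of grit_jar from where it was at the start of the episode above 0.03 m).
It fails at once if a bystander (slab) is pushed more than 30 mm (distance of slab from where it was at the start of the episode above 0.03 m).
It fails at once if a bystander (rinse_bowl) is pushed more than 30 mm (distance of rinse_bowl from where it was at the start of the episode above 0.03 m).
It also fails if it takes over 46 s, if anything falls off the work surface, if the arm or the gripper's body presses on something with over 40 N, if the wrist force passes 120 N, or if a joint passes its speed limit or range.

## Working session

There is one attempt and no reset: what is moved stays moved. The work goes in short steps, Python scripts to look and compute and a tool call to move; the robot and the scene stay as the last step left them, time stands still between calls to the robot, and variables do not carry over. Pictures are saved under pics/ and viewed, and the job is handed in when it is done.

Besides the shell and the picture viewer there is one more tool, called after "Call:" as name(argument=value, ...), one argument or row to a line, values as JSON. jog_arm: Moves the arm, as the interface text tells. Its arguments: {"type":"object","properties":{"deltas":{"type":"array"},"grip":{"type":"number"},"newtons":{"type":"number"}},"required":["deltas"]}

```bash
mkdir -p pics; python3 - <<'E'
from station import bot,camera,camera_info
import cv2,json
s=bot.get_state();print(s,bot.hold_point_z)
for n in("scene","top"):
    cv2.imwrite(f"pics/{n}0.png",camera(n)[:,:,::-1]);print(camera_info(n))
E
```

```text
{'t': 0.0, 'qpos': array([-1.24070348,  0.60015557, -0.00260153,  1.60015075,  0.00181423,
        0.94288775, -0.07981549]), 'joint_vel': array([ 1.40906347e-03, -5.11249001e-04,  8.01515808e-04, -2.36536692e-04,
       -3.39106691e-05, -4.70763159e-04, -8.12799575e-04]), 'effort': array([ 1.02594408e-03, -7.76453447e+01,  1.56569391e+00, -2.58008337e+01,
        1.23809790e-02,  9.01655818e-03, -1.53474566e-07]), 'tool_pos': array([286.65258115, 665.39826644, 230.38666272]), 'ee_rot': array([ 8.35336346e-01,  5.49738620e-01, -6.31565054e-04,  4.90280543e-04]), 'ft_force': array([0.31940844, 1.23826217, 0.88110838]), 'moment': array([-0.04358278, -0.05008805,  0.02935956]), 'gripper_width': 85.11953248622628} 18.700000000000003
{'fx': 428.34207176811094, 'fy': 428.34207176811094, 'cx': 281.9527148043858, 'cy': 209.02894404998915, 'dist_coeffs': array([-0.1155357,  0.       ,  0.       ,  0.       ,  0.       ]), 'camera_from_world': array([[ 8.99408621e-01,  4.37050588e-01, -7.13555821e-03,
        -5.29372707e+02],
       [-2.49187864e-01,  5.26080277e-01,  8.13108203e-01,
         5.79076916e+01],
       [ 3.59123295e-01, -7.29538433e-01,  5.82068839e-01,
        -1.06544956e+03],
       [ 0.00000000e+00,  0.00000000e+00,  0.00000000e+00,
         1.00000000e+00]])}
{'fx': 422.43022142652865, 'fy': 422.43022142652865, 'cx': 277.34150667445465, 'cy': 205.45575768446832, 'dist_coeffs': array([-0.01787207,  0.        ,  0.        ,  0.        ,  0.        ]), 'camera_from_world': array([[ 1.25927626e-03, -9.99261298e-01,  3.84092871e-02,
        -1.56421109e+01],
       [ 9.92795216e-01,  5.85136842e-03,  1.19680497e-01,
        -5.76534963e+02],
       [-1.19816835e-01,  3.79818457e-02,  9.92069204e-01,
        -7.93488676e+02],
       [ 0.00000000e+00,  0.00000000e+00,  0.00000000e+00,
         1.00000000e+00]])}
```

View pics/scene0.png

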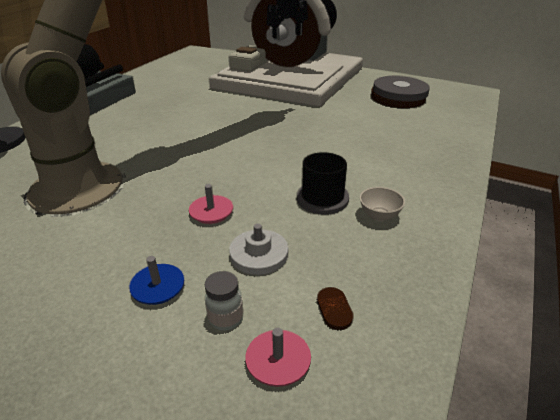

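View pics/top0.png

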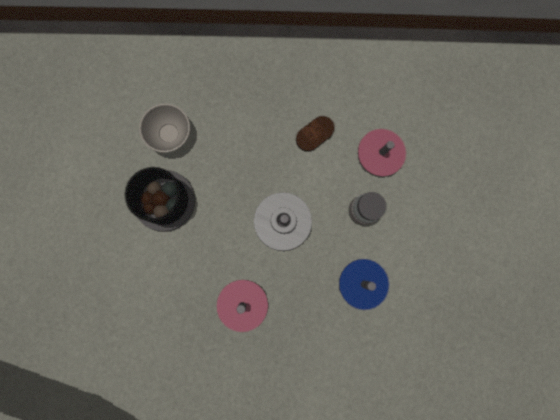

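```bash
cat > h.py <<'E'
import numpy as np,cv2
from station import bot,camera,camera_info
def proj(n,P):
    c=camera_info(n);T=np.array(c["camera_from_world"]);P=np.atleast_2d(P).astype(float)
    q=P@T[:3,:3].T+T[:3,3]; q=q*[1,-1,-1]
    K=np.array([[c["fx"],0,c["cx"]],[0,c["fy"],c["cy"]],[0,0,1]])
    return cv2.projectPoints(q,np.zeros(3),np.zeros(3),K,np.array(c["dist_coeffs"]))[0][:,0]
def unproj(n,uv,z):
    c=camera_info(n);T=np.array(c["camera_from_world"])
    K=np.array([[c["fx"],0,c["cx"]],[0,c["fy"],c["cy"]],[0,0,1]])
    p=cv2.undistortPoints(np.array([[uv]],float),K,np.array(c["dist_coeffs"]))[0,0]
    d=T[:3,:3].T@np.array([p[0],-p[1],-1]);o=-T[:3,:3].T@T[:3,3]
    return o+d*(z-o[2])/d[2]
def circ(x,y,z,r,n=120):
    t=np.linspace(0,2*np.pi,n);return np.c_[x+r*np.cos(t),y+r*np.sin(t),0*t+z]
def draw(n,im,circs,box,out,k=4):
    u0,v0,u1,v1=box
    g=cv2.resize(im[v0:v1,u0:u1,::-1],None,fx=k,fy=k,interpolation=cv2.INTER_CUBIC)
    g=np.clip(g.astype(float)*1.5,0,255).astype(np.uint8)
    for c,col in circs:
        p=(proj(n,circ(*c))-[u0,v0]+.5)*k
        cv2.polylines(g,[np.round(p).astype(int)],True,col,1)
    cv2.imwrite(out,g)
E
python3 - <<'E'
from h import *
t=cv2.imread("pics/top0.png")[:,:,::-1];s=cv2.imread("pics/scene0.png")[:,:,::-1]
print("top",unproj("top",(284,219),75),unproj("top",(283,221),21),unproj("top",(157,195),100))
print("scene",unproj("scene",(258,225),75),unproj("scene",(324.5,169),100))
lx,ly,_=unproj("top",(284,219),75);bx,by,_=unproj("top",(157,195),100)
L=[((lx,ly,75,8),(0,0,255)),((lx,ly,49,25),(0,255,0)),((lx,ly,21,58),(255,0,0))]
B=[((bx,by,100,50),(0,0,255)),((bx,by,14,62),(0,255,0))]
draw("top",t,L,(240,170,330,260),"pics/a.png",4);draw("top",t,B,(110,150,210,250),"pics/b.png",4)
draw("scene",s,L,(210,205,310,285),"pics/c.png",4);draw("scene",s,B,(280,140,370,220),"pics/d.png",4)
E
python3 - <<'E'
import cv2,numpy as np
a=[cv2.resize(cv2.imread(f"pics/{c}.png"),(400,300)) for c in "abcd"]
cv2.imwrite("pics/abcd.png",np.vstack([np.hstack(a[:2]),np.hstack(a[2:])]))
E
```

```text
top [546.45380724 -24.47276606  75.        ] [547.23243107 -25.40647687  21.        ] [586.3501453  204.98741599 100.        ]
scene [549.9884     -22.75521071  75.        ] [601.83317693 185.3404973  100.        ]
```

View pics/abcd.png

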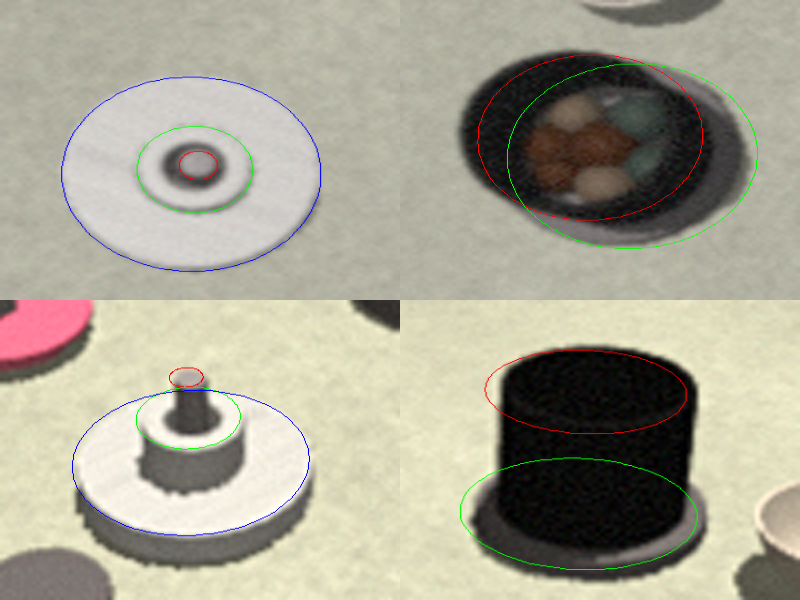

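```bash
cat > fit.py <<'E'
from h import *
from scipy.optimize import minimize
def hullmask(n,parts,shape=(420,560),S=8):
    m=np.zeros((shape[0],shape[1]),np.float32);big=np.zeros((shape[0]*4,shape[1]*4),np.uint8)
    for hull in parts:
        P=np.vstack([proj(n,circ(*c)) for c in hull]).astype(np.float32)
        h=cv2.convexHull((P+.5)*4).round().astype(np.int32)
        cv2.fillPoly(big,[h],1)
    return cv2.resize(big.astype(np.float32),(shape[1],shape[0]),interpolation=cv2.INTER_AREA)
def fit(n,mask,partsf,x0):
    f=lambda p:np.abs(hullmask(n,partsf(*p))-mask).sum()
    r=minimize(f,x0,method="Nelder-Mead",options=dict(initial_simplex=[x0,[x0[0]+6,x0[1]],[x0[0],x0[1]+6]],xatol=.1))
    return r.x,r.fun,mask.sum()
E
python3 - <<'E'
from fit import *
t=cv2.imread("pics/top0.png");s=cv2.imread("pics/scene0.png")
def m(im,th,box):
    g=im.max(2).astype(int);k=np.zeros(g.shape,np.float32);u0,v0,u1,v1=box;k[v0:v1,u0:u1]=g[v0:v1,u0:u1]<th;return k
ms=m(s,30,(290,140,360,215));ms=cv2.morphologyEx(ms,cv2.MORPH_CLOSE,np.ones((5,5)))
print(fit("scene",ms,lambda x,y:[[(x,y,14,50),(x,y,100,50)]],[596,195]))
# top: black left part + fill
for th in (30,40):
    mt=m(t,th,(115,155,200,240));cs,_=cv2.findContours(mt.astype(np.uint8),0,1);c=max(cs,key=cv2.contourArea)
    k=np.zeros(mt.shape,np.uint8);cv2.fillPoly(k,[cv2.convexHull(c)],1)
    print(th,fit("top",k.astype(np.float32),lambda x,y:[[(x,y,100,50),(x,y,14,50)]],[590,205]))
    cv2.imwrite(f"pics/m{th}.png",cv2.resize(np.hstack([k[140:250,100:210]*255,(mt[140:250,100:210]*255).astype(np.uint8)]),None,fx=3,fy=3))
E
```

```text
(array([589.94456965, 210.7526215 ]), np.float64(167.5625), np.float32(2175.0))
30 (array([589.13723028, 211.67466998]), np.float64(196.4375), np.float32(2709.0))
40 (array([588.37191522, 211.44926143]), np.float64(94.25), np.float32(2858.0))
```

```bash
python3 - <<'E'
from h import *
t=cv2.imread("pics/top0.png")
print(t[195:200,120:200:2].max(2)[0]); print(t[155:240:2,160].max(1))
E
```

```text
[118 120  87  29  16  17  14  10  22  11  15  35  52  52  47  53  41  49
  49  52  50  47  45  38  36  36  34  36  34  23  11  18  14  17  39  41
  40  50 113 119]
[ 88 119 118 116 119 119  94  24  15  10  10  21  39  46  52  46  42  44
  45  46  50  58  59  52  44  50  73  81  85  75  66  31  26  11  15  53
  83  79  83 120 120 124 121]
```

View pics/m40.png

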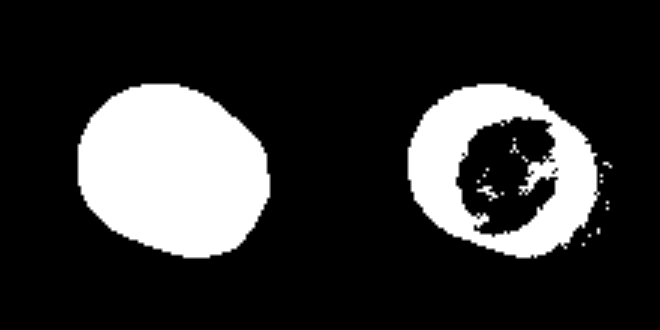

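```bash
python3 - <<'E'
from fit import *
t=cv2.imread("pics/top0.png");s=cv2.imread("pics/scene0.png")
x,y=589,211.2;lx,ly=547.5,-24.5
B=[((x,y,100,50),(0,0,255)),((x,y,100,44),(0,255,255)),((x,y,14,62),(0,255,0))]
L=[((lx,ly,75,8),(0,0,255)),((lx,ly,49,25),(0,255,0)),((lx,ly,21,58),(255,0,0))]
draw("top",t[:,:,::-1],L,(235,180,335,255),"pics/a.png",4);draw("top",t[:,:,::-1],B,(110,160,210,235),"pics/b.png",4)
draw("scene",s[:,:,::-1],L,(210,210,310,285),"pics/c.png",4);draw("scene",s[:,:,::-1],B,(275,145,375,220),"pics/d.png",4)
a=[cv2.imread(f"pics/{c}.png") for c in "abcd"]
cv2.imwrite("pics/abcd2.png",np.vstack([np.hstack(a[:2]),np.hstack(a[2:])]))
# bright lid plate in top
g=t.min(2).astype(np.float32);k=np.zeros(g.shape,np.float32);k[185:255,245:320]=g[185:255,245:320]>125
c=max(cv2.findContours(k.astype(np.uint8),0,1)[0],key=cv2.contourArea);k=np.zeros(g.shape,np.uint8);cv2.fillPoly(k,[c],1)
print(fit("top",k.astype(np.float32),lambda x,y:[[(x,y,21,58)]],[547,-24.5]))
for nm,uv in dict(jar=(370,208),pink=(242,305),pink2=(382,152),blue=(364,284)).items(): print(nm,unproj("top",uv,10))
E
```

```text
(array([548.74190056, -24.18870139]), np.float64(163.4375), np.float32(2518.0))
jar [ 575.48976602 -203.53956931   10.        ]
pink [382.5976102   54.55868502  10.        ]
pink2 [ 692.60854129 -231.7305319    10.        ]
blue [ 422.83014604 -187.70041304   10.        ]
```

View pics/abcd2.png

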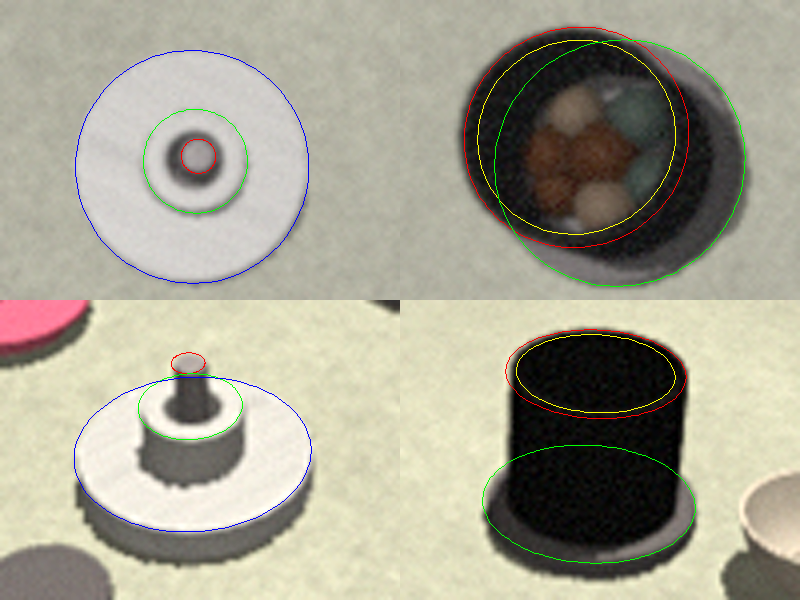

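```bash
cat >> h.py <<'E'
from scipy.spatial.transform import Rotation as R
def go(x,y,z):
    s=bot.get_state();r=R.from_quat(s["ee_rot"]);d=r.inv().apply(np.array([x,y,z])-s["tool_pos"])
    zt=r.apply([0,0,1]);xt=r.apply([1,0,0]);xd=np.array([xt[0],xt[1],0]);xd/=np.linalg.norm(xd);Rd=np.c_[xd,np.cross([0,0,-1],xd),[0,0,-1]]
    rv=(r.inv()*R.from_matrix(Rd)).as_rotvec()
    print("t",round(s["t"],2),"tcp",s["tool_pos"].round(1),"tool-delta",d.round(1),"level rv",rv.round(4),"F",s["ft_force"].round(2),"w",round(s["gripper_width"],1))
E
python3 -c "
from h import *
go(548,-24.3,180)"
```

```text
t 0.1 tcp [286.7 665.4 230.5] tool-delta [-530.   512.9   51.3] level rv [0.0002 0.0014 0.    ] F [-0.13  0.65 -0.27] w 85.4
```

Call:
jog_arm(
  deltas=[
    [[-33,32,0],[0,0,0]],
    [[-33,32,0],[0,0,0]],
    [[-33,32,0],[0,0,0]],
    [[-33,32,0],[0,0,0]],
    [[-33,32,0],[0,0,0]],
    [[-33,32,0],[0,0,0]],
    [[-33,32,0],[0,0,0]],
    [[-33,32,0],[0,0,0]],
  ],
  grip=0.4,
  newtons=60,
)

```text
t: 0.9
tool_pos: [416.7, 315.8, 226.2]
ee_rot: [0.832, 0.555, -0.003, -0.0]
ft_force: [0.5, -1.2, -0.5]
gripper_width: 51.3
```

```bash
python3 -c "
from h import *
go(548,-24.3,180)"
```

```text
t 0.9 tcp [416.7 315.8 226.2] tool-delta [-263.2  252.1   46.3] level rv [-0.0036  0.004  -0.    ] F [ 0.51 -1.19 -0.46] w 51.3
```

Call:
jog_arm(
  deltas=[
    [[-33,32,3],[0,0,0]],
    [[-33,32,4],[0,0,0]],
    [[-33,32,4],[0,0,0]],
    [[-33,32,4],[0,0,0]],
    [[-33,32,4],[0,0,0]],
    [[-33,32,4],[0,0,0]],
    [[-33,32,4],[0,0,0]],
    [[-28,27,4],[0,0,0]],
  ],
)

```text
t: 1.7
tool_pos: [551.7, -35.5, 194.2]
ee_rot: [0.832, 0.555, -0.002, -0.0]
ft_force: [-0.2, 1.0, 0.4]
gripper_width: 51.1
```

```bash
python3 -c "
from h import *
go(548,-24.3,130)"
```

```text
t 1.7 tcp [551.7 -35.5 194.2] tool-delta [ 9.1 -7.5 64.2] level rv [-0.0033  0.0037 -0.    ] F [-0.23  0.98  0.37] w 51.1
```

Call:
jog_arm(
  deltas=[
    [[4,-3,10],[-0.003,0.003,0]],
    [[3,-3,15],[0,0,0]],
    [[2,-2,15],[0,0,0]],
    [[0,0,15],[0,0,0]],
    [[0,0,9],[0,0,0]],
    [[0,0,0],[0,0,0]],
    [[0,0,0],[0,0,0]],
    [[0,0,0],[0,0,0]],
  ],
)

```text
t: 2.5
tool_pos: [548.3, -30.9, 126.6]
ee_rot: [0.835, 0.55, -0.001, 0.001]
ft_force: [0.3, -0.1, 0.4]
gripper_width: 51.1
```

```bash
python3 -c "
from h import *
go(548,-24.3,100)
s=bot.get_state();x,y,z=s['tool_pos']
S=camera('scene');T=camera('top')
L=[((548,-24.3,75,8),(0,0,255)),((x,y,z,3),(0,255,0))]
draw('scene',S,L,(190,130,320,280),'pics/s1.png',4);draw('top',T,L,(210,140,360,280),'pics/t1.png',4)
a=cv2.imread('pics/s1.png');b=cv2.imread('pics/t1.png');b=cv2.resize(b,(520,485));b=np.vstack([b,np.zeros((115,520,3),np.uint8)])
cv2.imwrite('pics/st1.png',cv2.resize(np.hstack([a,b]),(800,461)))"
```

```text
t 2.5 tcp [548.3 -30.9 126.6] tool-delta [ 6.  -2.9 26.6] level rv [-0.     0.003 -0.   ] F [ 0.25 -0.07  0.35] w 51.1
```

View pics/st1.png

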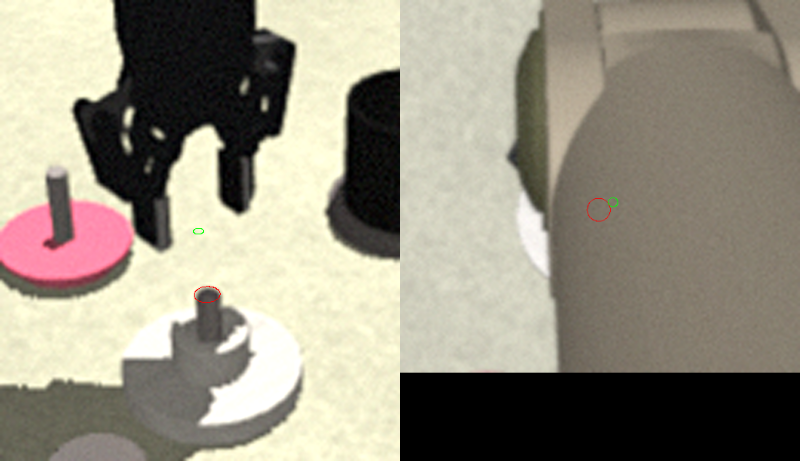

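Call:
jog_arm(
  deltas=[
    [[3,-2,10],[0,0.003,0]],
    [[3,-1,15],[0,0,0]],
    [[0,0,15],[0,0,0]],
    [[0,0,13],[0,0,0]],
    [[0,0,8],[0,0,0]],
    [[0,0,0],[0,0,0]],
    [[0,0,0],[0,0,0]],
    [[0,0,0],[0,0,0]],
  ],
)

```text
t: 3.4
tool_pos: [549.4, -22.6, 63.9]
ee_rot: [0.835, 0.55, 0.003, 0.001]
ft_force: [0.4, -0.3, -0.3]
gripper_width: 51.4
```

```bash
python3 -c "
from h import *
go(548,-24.3,53)"
```

```text
t 3.4 tcp [549.4 -22.6  63.9] tool-delta [-2.1 -0.7 10.9] level rv [ 0.0045 -0.0036 -0.    ] F [ 0.42 -0.31 -0.34] w 51.4
```

Call:
jog_arm(
  deltas=[
    [[-1,-0.5,5],[0.003,-0.003,0]],
    [[-1,0,4],[0,0,0]],
    [[0,0,1],[0,0,0]],
    [[0,0,0],[0,0,0]],
    [[0,0,0],[0,0,0]],
    [[0,0,0],[0,0,0]],
    [[0,0,0],[0,0,0]],
    [[0,0,0],[0,0,0]],
  ],
)

```text
t: 4.2
tool_pos: [549.0, -24.5, 54.6]
ee_rot: [0.835, 0.55, 0.002, 0.001]
ft_force: [-0.2, -0.2, -0.1]
gripper_width: 50.9
```

```bash
python3 -c "
from h import *
go(548,-24.3,54)
S=camera('scene')
draw('scene',S,[],(190,150,320,280),'pics/s2.png',4)"
```

```text
t 4.2 tcp [549.  -24.5  54.6] tool-delta [-0.2 -1.   0.6] level rv [ 0.0038 -0.0015 -0.    ] F [-0.2  -0.2  -0.08] w 50.9
```

View pics/s2.png

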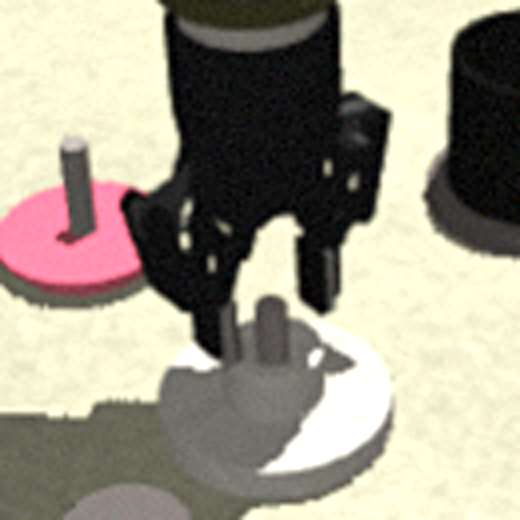

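Call:
jog_arm(
  deltas=[
    [[0,0,0],[0,0,0]],
    [[0,0,0],[0,0,0]],
    [[0,0,0],[0,0,0]],
    [[0,0,0],[0,0,0]],
    [[0,0,0],[0,0,0]],
    [[0,0,0],[0,0,0]],
    [[0,0,0],[0,0,0]],
    [[0,0,0],[0,0,0]],
  ],
  grip=1,
  newtons=60,
)

```text
t: 5.05
tool_pos: [549.2, -24.3, 54.7]
ee_rot: [0.835, 0.55, 0.002, 0.001]
ft_force: [0.0, 0.6, -0.2]
gripper_width: 13.8
```

```bash
python3 -c "
from h import *
go(548,-24.3,54)
S=camera('scene')
draw('scene',S,[],(190,150,320,280),'pics/s3.png',4)"
```

```text
t 5.05 tcp [549.2 -24.3  54.7] tool-delta [-0.5 -1.1  0.7] level rv [ 0.0041 -0.0018 -0.    ] F [ 0.01  0.6  -0.23] w 13.8
```

View pics/s3.png

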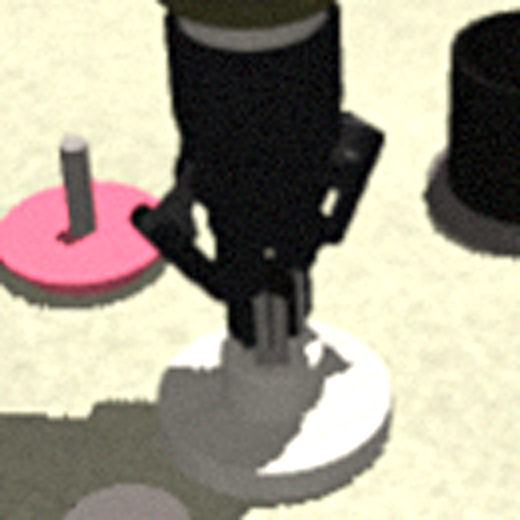

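Call:
jog_arm(
  deltas=[
    [[0,0,0],[0,0,0]],
    [[0,0,0],[0,0,0]],
    [[0,0,-3],[0,0,0]],
    [[0,0,-5],[0,0,0]],
    [[0,0,-8],[0,0,0]],
    [[0,0,-10],[0,0,0]],
    [[0,0,-10],[0,0,0]],
    [[0,0,-6],[0,0,0]],
  ],
)

```text
t: 5.9
tool_pos: [547.5, -24.5, 99.0]
ee_rot: [0.835, 0.55, 0.0, 0.0]
ft_force: [0.2, 0.4, -3.7]
gripper_width: 13.2
```

```bash
python3 -c "
from h import *
go(548,-24.3,54)
S=camera('scene')
draw('scene',S,[],(190,130,320,280),'pics/s4.png',4)"
```

```text
t 5.9 tcp [547.5 -24.5  99. ] tool-delta [ 0.4  0.4 45. ] level rv [ 0.0008 -0.0001 -0.    ] F [ 0.18  0.41 -3.7 ] w 13.2
```

View pics/s4.png

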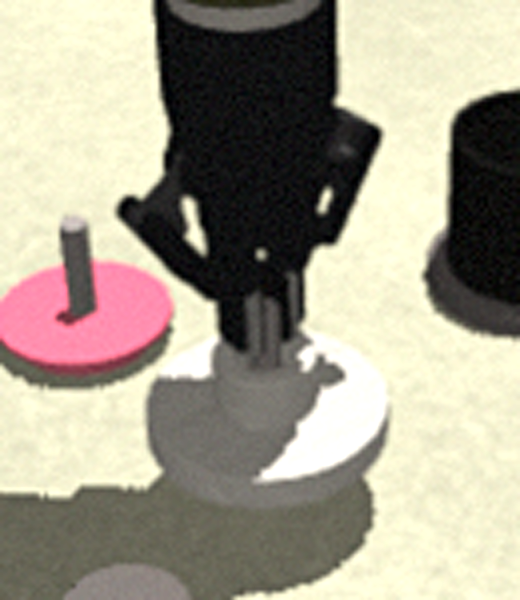

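Call:
jog_arm(
  deltas=[
    [[0,0,-12],[0,0,0]],
    [[0,0,-18],[0,0,0]],
    [[0,0,-20],[0,0,0]],
    [[0,0,-20],[0,0,0]],
    [[0,0,-12],[0,0,0]],
    [[0,0,-5],[0,0,0]],
    [[0,0,0],[0,0,0]],
    [[0,0,0],[0,0,0]],
  ],
)

```text
t: 6.75
tool_pos: [546.4, -24.6, 193.9]
ee_rot: [0.835, 0.55, 0.001, 0.001]
ft_force: [-0.6, 0.2, -4.6]
gripper_width: 13.7
```

```bash
python3 -c "
from h import *
go(589,211.2,190)"
```

```text
t 6.75 tcp [546.4 -24.6 193.9] tool-delta [233.4 -54.1   4. ] level rv [ 0.0019 -0.0008 -0.    ] F [-0.64  0.25 -4.56] w 13.7
```

Call:
jog_arm(
  deltas=[
    [[6,-1.4,0],[0,0,0]],
    [[12,-2.8,0],[0,0,0]],
    [[18,-4.2,0],[0,0,0]],
    [[20,-4.6,0],[0,0,0]],
    [[20,-4.6,0],[0,0,0]],
    [[20,-4.6,0],[0,0,0]],
    [[20,-4.6,0],[0,0,0]],
    [[20,-4.6,0],[0,0,0]],
  ],
)

```text
t: 7.55
tool_pos: [569.9, 121.5, 188.5]
ee_rot: [0.836, 0.549, -0.003, -0.002]
ft_force: [-0.2, -1.0, -4.1]
gripper_width: 13.8
```

```bash
python3 -c "
from h import *
go(589,211.2,190)"
```

```text
t 7.55 tcp [569.9 121.5 188.5] tool-delta [ 89.9 -18.2  -1.7] level rv [-0.0061  0.0037 -0.    ] F [-0.22 -1.02 -4.1 ] w 13.8
```

Call:
jog_arm(
  deltas=[
    [[20,-4,-1],[0,0,0]],
    [[20,-4,-1],[-0.003,0.002,0]],
    [[16,-4,0],[0,0,0]],
    [[12,-3,0],[0,0,0]],
    [[8,-2,0],[0,0,0]],
    [[5,-1,0],[0,0,0]],
    [[2,0,0],[0,0,0]],
    [[0,0,0],[0,0,0]],
  ],
)

```text
t: 8.35
tool_pos: [584.3, 217.0, 186.2]
ee_rot: [0.834, 0.552, -0.004, -0.002]
ft_force: [-0.6, 0.1, -3.8]
gripper_width: 13.4
```

```bash
python3 -c "
from h import *
go(589,211.2,165)
s=bot.get_state();x,y,z=s['tool_pos'];o=z-54.7
S=camera('scene');T=camera('top')
L=[((x,y,o+49,25),(0,0,255)),((x,y,o+21,58),(0,255,0)),((589,211.2,100,50),(255,0,0))]
draw('scene',S,L,(260,80,390,220),'pics/s5.png',4);draw('top',T,L,(90,120,230,260),'pics/t5.png',4)
a=cv2.imread('pics/s5.png');b=cv2.imread('pics/t5.png')
cv2.imwrite('pics/st5.png',cv2.resize(np.hstack([a,b]),(800,415)))"
```

```text
t 8.35 tcp [584.3 217.  186.2] tool-delta [-3.4  6.8 21.2] level rv [-0.0088  0.0047 -0.    ] F [-0.62  0.06 -3.79] w 13.4
```

View pics/st5.png

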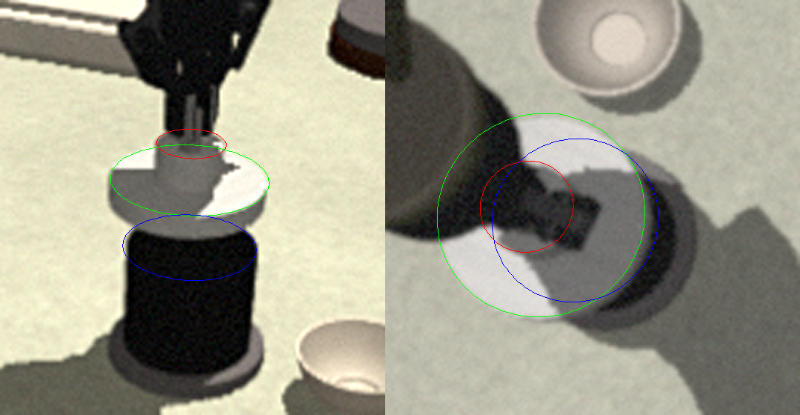

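Call:
jog_arm(
  deltas=[
    [[-1,2,2],[-0.004,0.002,0]],
    [[-1,2,4],[-0.003,0.002,0]],
    [[-1,2,5],[0,0,0]],
    [[0,1,5],[0,0,0]],
    [[0,0,3],[0,0,0]],
    [[0,0,0],[0,0,0]],
    [[0,0,0],[0,0,0]],
    [[0,0,0],[0,0,0]],
  ],
)

```text
t: 9.25
tool_pos: [590.0, 207.7, 165.3]
ee_rot: [0.835, 0.55, -0.001, -0.0]
ft_force: [0.7, -0.1, -3.5]
gripper_width: 13.6
```

```bash
python3 -c "
from h import *
go(589,211.2,160)
s=bot.get_state();x,y,z=s['tool_pos'];o=z-54.7
S=camera('scene');T=camera('top')
L=[((x,y,o+49,25),(0,0,255)),((x,y,o+21,58),(0,255,0)),((589,211.2,100,50),(255,0,0)),((589,211.2,14,62),(255,0,0))]
draw('scene',S,L,(260,80,390,220),'pics/s5.png',4);draw('top',T,L,(90,120,230,260),'pics/t5.png',4)
a=cv2.imread('pics/s5.png');b=cv2.imread('pics/t5.png')
cv2.imwrite('pics/st6.png',cv2.resize(np.hstack([a,b]),(800,415)))
go(589,211.2,160)"
```

```text
t 9.25 tcp [590.  207.7 165.3] tool-delta [ 2.8 -2.3  5.3] level rv [-0.0012  0.0017 -0.    ] F [ 0.74 -0.13 -3.55] w 13.6
t 9.35 tcp [590.1 207.7 165.5] tool-delta [ 2.8 -2.3  5.5] level rv [-0.0011  0.0015 -0.    ] F [ 0.19  0.15 -3.7 ] w 13.5
```

View pics/st6.png

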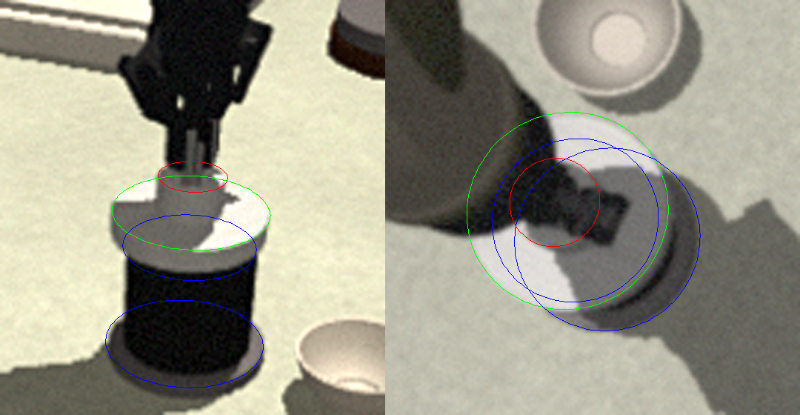

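Call:
jog_arm(
  deltas=[
    [[1,-1,0],[0,0,0]],
    [[1,-1,0],[0,0,0]],
    [[0,0,0],[0,0,0]],
    [[0,0,2],[0,0,0]],
    [[0,0,2],[0,0,0]],
    [[0,0,0],[0,0,0]],
    [[0,0,0],[0,0,0]],
    [[0,0,0],[0,0,0]],
  ],
)

```text
t: 10.15
tool_pos: [589.0, 211.0, 161.5]
ee_rot: [0.835, 0.551, -0.001, -0.0]
ft_force: [0.7, -0.2, -4.8]
gripper_width: 14.0
```

```bash
python3 -c "
from h import *
go(589,211.2,143)"
```

```text
t 10.15 tcp [589.  211.  161.5] tool-delta [ 0.2 -0.  18.5] level rv [-0.0006  0.0009 -0.    ] F [ 0.68 -0.23 -4.82] w 14.0
```

Call:
jog_arm(
  deltas=[
    [[0,0,2],[0,0,0]],
    [[0,0,2],[0,0,0]],
    [[0,0,2],[0,0,0]],
    [[0,0,2],[0,0,0]],
    [[0,0,2],[0,0,0]],
    [[0,0,1],[0,0,0]],
    [[0,0,0],[0,0,0]],
    [[0,0,0],[0,0,0]],
  ],
)

```text
t: 10.95
tool_pos: [590.6, 212.2, 151.8]
ee_rot: [0.835, 0.551, 0.002, 0.0]
ft_force: [0.1, 0.3, -4.2]
gripper_width: 14.1
```

```bash
python3 -c "
from h import *
go(589,211.2,142.7)"
```

```text
t 10.95 tcp [590.6 212.2 151.8] tool-delta [-1.6 -1.1  9.1] level rv [ 0.0021 -0.0027 -0.    ] F [ 0.15  0.29 -4.18] w 14.1
```

Call:
jog_arm(
  deltas=[
    [[-1,-1,1],[0.002,-0.002,0]],
    [[0,0,1],[0,0,0]],
    [[0,0,1.5],[0,0,0]],
    [[0,0,1.5],[0,0,0]],
    [[0,0,1],[0,0,0]],
    [[0,0,0],[0,0,0]],
    [[0,0,0],[0,0,0]],
    [[0,0,0],[0,0,0]],
  ],
)

```text
t: 11.75
tool_pos: [589.2, 212.0, 144.7]
ee_rot: [0.835, 0.551, 0.0, -0.0]
ft_force: [-0.4, 0.8, -4.3]
gripper_width: 13.4
```

```bash
python3 -c "
from h import *
go(589,211.2,142.7)"
```

```text
t 11.75 tcp [589.2 212.  144.7] tool-delta [-0.8  0.1  2. ] level rv [-0.0004 -0.0007  0.    ] F [-0.43  0.76 -4.29] w 13.4
```

Call:
jog_arm(
  deltas=[
    [[0,0,0.7],[0,0,0]],
    [[0,0,0.7],[0,0,0]],
    [[0,0,0.7],[0,0,0]],
    [[0,0,0],[0,0,0]],
    [[0,0,0],[0,0,0]],
    [[0,0,0],[0,0,0]],
    [[0,0,0],[0,0,0]],
    [[0,0,0],[0,0,0]],
  ],
)

```text
t: 12.55
tool_pos: [589.3, 212.2, 142.8]
ee_rot: [0.835, 0.551, 0.0, -0.0]
ft_force: [0.3, -0.4, -2.4]
gripper_width: 13.6
```

```bash
python3 -c "
from h import *
go(589,211.2,142.7)"
```

```text
t 12.55 tcp [589.3 212.2 142.8] tool-delta [-1.   0.1  0.1] level rv [-0.0002 -0.0011  0.    ] F [ 0.35 -0.36 -2.37] w 13.6
```

Touching down at the predicted height. A touch more, then check.

Call:
jog_arm(
  deltas=[
    [[0,0,0.5],[0,0,0]],
    [[0,0,0.4],[0,0,0]],
    [[0,0,0],[0,0,0]],
    [[0,0,0],[0,0,0]],
    [[0,0,0],[0,0,0]],
    [[0,0,0],[0,0,0]],
    [[0,0,0],[0,0,0]],
    [[0,0,0],[0,0,0]],
  ],
)

```text
t: 13.35
tool_pos: [589.3, 212.3, 142.7]
ee_rot: [0.835, 0.551, 0.001, -0.0]
ft_force: [-0.9, 0.4, -0.8]
gripper_width: 13.9
```

```bash
python3 -c "
from h import *
go(589,211.2,142.7)
s=bot.get_state();x,y,z=s['tool_pos'];o=88
S=camera('scene');T=camera('top')
L=[((x,y,o+49,25),(0,0,255)),((x,y,o+21,58),(0,255,0))]
draw('scene',S,L,(260,80,390,220),'pics/s5.png',4);draw('top',T,L,(90,120,230,260),'pics/t5.png',4)
a=cv2.imread('pics/s5.png');b=cv2.imread('pics/t5.png')
cv2.imwrite('pics/st7.png',cv2.resize(np.hstack([a,b]),(800,415)))
go(589,211.2,142.7)"
```

```text
t 13.35 tcp [589.3 212.3 142.7] tool-delta [-1.1  0.1  0. ] level rv [ 0.     -0.0015 -0.    ] F [-0.93  0.36 -0.77] w 13.9
t 13.45 tcp [589.3 212.3 142.7] tool-delta [-1.1  0.1  0. ] level rv [ 0.0001 -0.0016 -0.    ] F [-0.54 -0.02  0.18] w 13.5
```

View pics/st7.png

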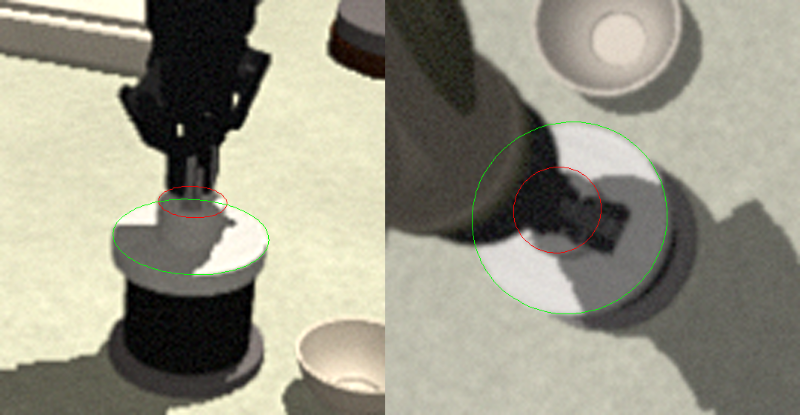

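Call:
jog_arm(
  deltas=[
    [[0,0,0],[0,0,0]],
    [[0,0,0],[0,0,0]],
    [[0,0,0],[0,0,0]],
    [[0,0,0],[0,0,0]],
    [[0,0,0],[0,0,0]],
    [[0,0,0],[0,0,0]],
    [[0,0,0],[0,0,0]],
    [[0,0,0],[0,0,0]],
  ],
  grip=0.12,
)

```text
t: 14.25
tool_pos: [590.3, 211.9, 143.0]
ee_rot: [0.835, 0.551, 0.001, 0.0]
ft_force: [0.2, 0.4, 1.0]
gripper_width: 75.2
```

```bash
python3 -c "
from h import *
go(589,212,142.7)
s=bot.get_state();x,y,z=589,212,0;o=88
S=camera('scene');T=camera('top')
L=[((x,y,o+75,8),(0,0,255)),((x,y,o+21,58),(0,255,0))]
draw('scene',S,L,(260,80,390,220),'pics/s5.png',4);draw('top',T,L,(90,120,230,260),'pics/t5.png',4)
a=cv2.imread('pics/s5.png');b=cv2.imread('pics/t5.png')
cv2.imwrite('pics/st8.png',cv2.resize(np.hstack([a,b]),(800,415)))"
```

```text
t 14.25 tcp [590.3 211.9 143. ] tool-delta [-0.4 -1.2  0.3] level rv [ 0.0016 -0.0023 -0.    ] F [0.16 0.41 0.99] w 75.2
```

View pics/st8.png

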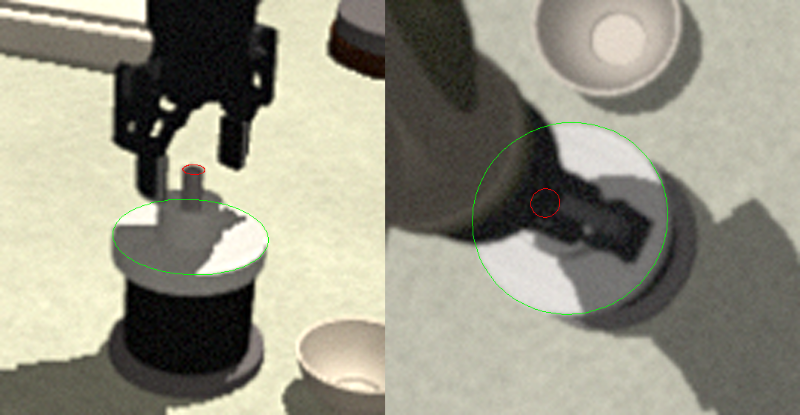

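```bash
python3 -c "
from h import *
s=bot.get_state();r=R.from_quat(s['ee_rot']).as_matrix();p=s['tool_pos']
S=camera('scene');u0,v0=280,90;k=8
g=cv2.resize(S[90:160,280:370,::-1],None,fx=k,fy=k,interpolation=cv2.INTER_CUBIC);g=np.clip(g*2.2,0,255).astype(np.uint8)
for b,col in ((0,(0,0,255)),(5,(0,255,0)),(10,(255,0,0))):
  for sg in(-1,1):
    q=[p+r@np.array([sg*37.6,yy,-b]) for yy in(-11,11)]
    P=((proj('scene',q)-[u0,v0]+.5)*k).astype(int);cv2.line(g,tuple(map(int,P[0])),tuple(map(int,P[1])),col,1)
cv2.imwrite('pics/tips.png',g)"
```

```text
(no output)
```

View pics/tips.png

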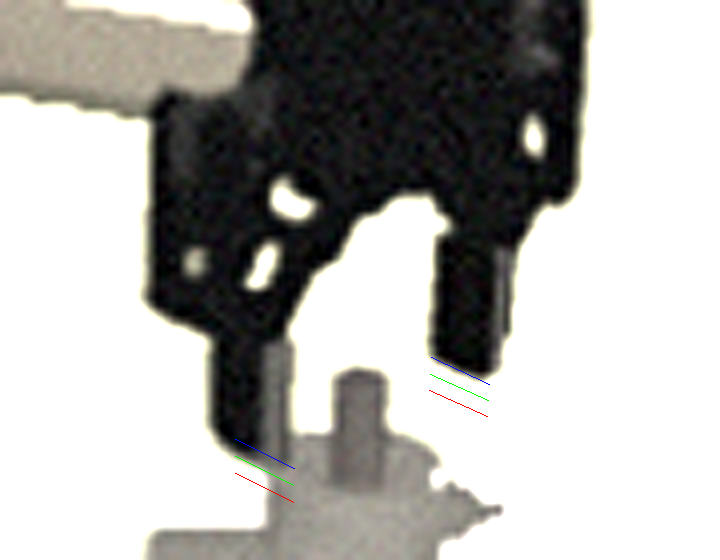

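Call:
jog_arm(
  deltas=[
    [[-0.5,-1,3],[0,0,0]],
    [[0,0,5],[0,0,0]],
    [[0,0,6],[0,0,0]],
    [[0,0,6],[0,0,0]],
    [[0,0,4],[0,0,0]],
    [[0,0,0],[0,0,0]],
    [[0,0,0],[0,0,0]],
    [[0,0,0],[0,0,0]],
  ],
)

```text
t: 15.2
tool_pos: [588.7, 211.7, 115.9]
ee_rot: [0.835, 0.551, 0.001, -0.0]
ft_force: [-0.2, 0.1, -0.0]
gripper_width: 75.2
```

```bash
python3 -c "
from h import *
go(589,212,110)"
```

```text
t 15.2 tcp [588.7 211.7 115.9] tool-delta [0.4 0.2 5.9] level rv [ 0.0006 -0.0012 -0.    ] F [-0.22  0.14 -0.01] w 75.2
```

Call:
jog_arm(
  deltas=[
    [[0.3,0,2.5],[0,0,0]],
    [[0,0,2.5],[0,0,0]],
    [[0,0,0],[0,0,0]],
    [[0,0,0],[0,0,0]],
    [[0,0,0],[0,0,0]],
    [[0,0,0],[0,0,0]],
    [[0,0,0],[0,0,0]],
    [[0,0,0],[0,0,0]],
  ],
)

```text
t: 16.0
tool_pos: [589.3, 212.2, 111.3]
ee_rot: [0.835, 0.551, 0.001, 0.0]
ft_force: [-0.3, -0.3, -0.2]
gripper_width: 75.2
```

```bash
python3 -c "
from h import *
go(589,212,110)"
```

```text
t 16.0 tcp [589.3 212.2 111.3] tool-delta [-0.3 -0.2  1.3] level rv [ 0.0016 -0.0022 -0.    ] F [-0.25 -0.33 -0.17] w 75.2
```

Call:
jog_arm(
  deltas=[
    [[0,0,0],[0,0,0]],
    [[0,0,0],[0,0,0]],
    [[0,0,0],[0,0,0]],
    [[0,0,0],[0,0,0]],
    [[0,0,0],[0,0,0]],
    [[0,0,0],[0,0,0]],
    [[0,0,0],[0,0,0]],
    [[0,0,0],[0,0,0]],
  ],
  grip=1,
  newtons=50,
)

```text
t: 16.8
tool_pos: [589.2, 212.1, 111.9]
ee_rot: [0.835, 0.551, 0.001, 0.0]
ft_force: [-0.8, 0.5, 1.3]
gripper_width: 48.8
```

```bash
python3 -c "
from h import *
go(589,212,110)
S=camera('scene');draw('scene',S,[],(270,80,390,210),'pics/s9.png',4)"
```

```text
t 16.8 tcp [589.2 212.1 111.9] tool-delta [-0.2 -0.2  1.9] level rv [ 0.0017 -0.0022 -0.    ] F [-0.84  0.49  1.29] w 48.8
```

View pics/s9.png

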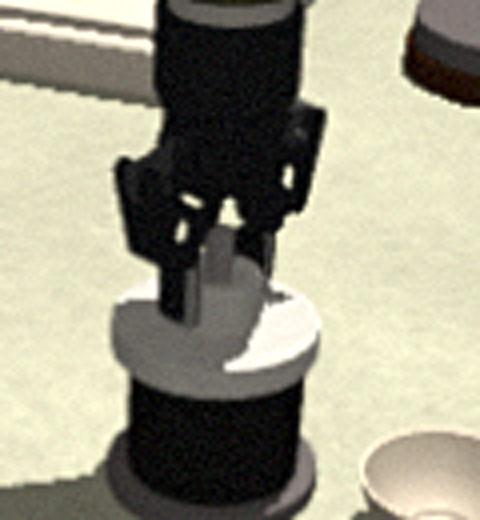

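Call:
jog_arm(
  deltas=[
    [[0,0,-2],[0,0,0]],
    [[0,0,-3],[0,0,0]],
    [[0,0,-4],[0,0,0]],
    [[0,0,-5],[0,0,0]],
    [[0,0,-5],[0,0,0]],
    [[0,0,-4],[0,0,0]],
    [[0,0,-2],[0,0,0]],
    [[0,0,0],[0,0,0]],
  ],
)

```text
t: 17.65
tool_pos: [588.7, 211.9, 138.7]
ee_rot: [0.835, 0.551, 0.001, -0.0]
ft_force: [0.2, -0.3, -1.6]
gripper_width: 48.9
```

```bash
python3 -c "
from h import *
go(589.2,212.1,212)"
```

```text
t 17.65 tcp [588.7 211.9 138.7] tool-delta [  0.5   0.4 -73.3] level rv [ 0.001  -0.0016 -0.    ] F [ 0.22 -0.3  -1.56] w 48.9
```

Only the outer lid's weight (~2 N) is carried. Continue.

Call:
jog_arm(
  deltas=[
    [[0.3,0.3,-4],[0,0,0]],
    [[0,0,-6],[0,0,0]],
    [[0,0,-7],[0,0,0]],
    [[0,0,-7],[0,0,0]],
    [[0,0,-7],[0,0,0]],
    [[0,0,-6],[0,0,0]],
    [[0,0,-3],[0,0,0]],
    [[0,0,0],[0,0,0]],
  ],
)

```text
t: 18.45
tool_pos: [589.1, 212.0, 182.8]
ee_rot: [0.835, 0.551, 0.001, 0.0]
ft_force: [1.1, 0.5, -2.2]
gripper_width: 49.2
```

```bash
python3 -c "
from h import *
go(589.2,212.1,212)
S=camera('scene');draw('scene',S,[((589,212,163,8),(0,0,255))],(260,60,390,210),'pics/s10.png',4)"
```

```text
t 18.45 tcp [589.1 212.  182.8] tool-delta [  0.1   0.1 -29.2] level rv [ 0.0014 -0.002  -0.    ] F [ 1.12  0.49 -2.18] w 49.2
```

View pics/s10.png

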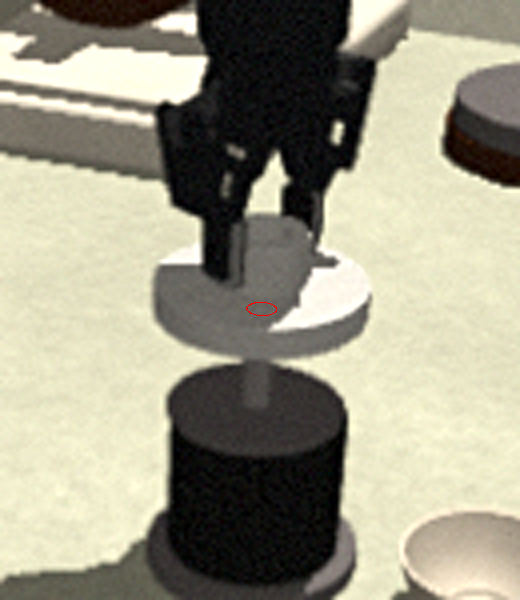

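Call:
jog_arm(
  deltas=[
    [[0,0,-5],[0,0,0]],
    [[0,0,-8],[0,0,0]],
    [[0,0,-9],[0,0,0]],
    [[0,0,-9],[0,0,0]],
    [[0,0,-8],[0,0,0]],
    [[0,0,-5],[0,0,0]],
    [[0,0,-2],[0,0,0]],
    [[0,0,0],[0,0,0]],
  ],
)

```text
t: 19.3
tool_pos: [588.9, 211.9, 232.8]
ee_rot: [0.835, 0.551, 0.001, 0.0]
ft_force: [-0.1, -0.0, -3.3]
gripper_width: 49.2
```

Call:
jog_arm(
  deltas=[
    [[0,0,0],[0,0,0]],
    [[0,0,0],[0,0,0]],
    [[0,0,0],[0,0,0]],
    [[0,0,0],[0,0,0]],
    [[0,0,0],[0,0,0]],
    [[0,0,0],[0,0,0]],
    [[0,0,0],[0,0,0]],
    [[0,0,0],[0,0,0]],
  ],
)

```text
t: 20.1
tool_pos: [588.2, 211.6, 231.2]
ee_rot: [0.835, 0.551, -0.0, -0.0]
ft_force: [-1.1, 0.9, -2.1]
gripper_width: 49.1
```

```bash
python3 -c "
from h import *
go(589.2,212.1,232)
S=camera('scene');T=camera('top')
draw('scene',S,[((589,212,163,8),(0,0,255)),((589,212,105,50),(0,255,0))],(260,40,390,210),'pics/s5.png',4);draw('top',T,[],(90,80,230,250),'pics/t5.png',4)
a=cv2.imread('pics/s5.png');b=cv2.imread('pics/t5.png')
cv2.imwrite('pics/st11.png',cv2.resize(np.hstack([a,b]),(800,500)))
go(589.2,212.1,232)"
```

```text
t 20.1 tcp [588.2 211.6 231.2] tool-delta [ 0.8  0.7 -0.8] level rv [-0.0005  0.0001 -0.    ] F [-1.1   0.93 -2.08] w 49.1
t 20.2 tcp [588.2 211.7 231.3] tool-delta [ 0.8  0.7 -0.7] level rv [-0.0005  0.0001 -0.    ] F [-0.38 -0.92 -2.04] w 49.3
```

View pics/st11.png

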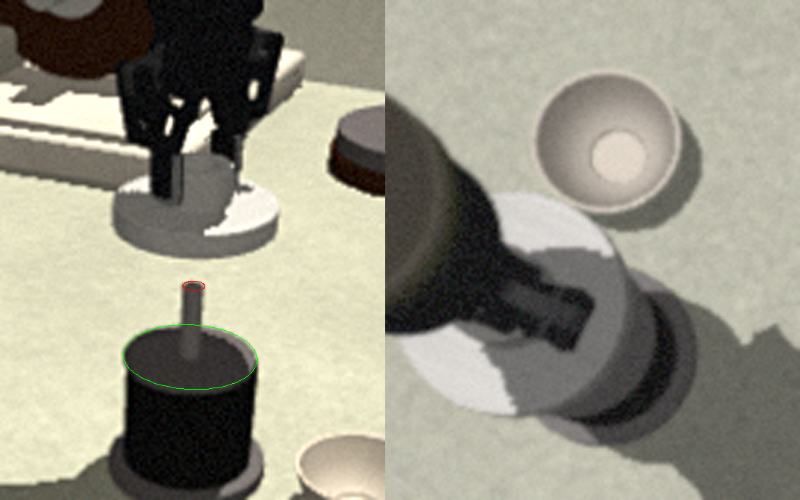

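The outer lid is held level about 47 mm clear of the stud. The inner lid is seated, with its stud at (193,286) and its flange matching the home overlay. Handing in.

```bash
python3 -c "
from station import bot
print(bot.close_job())"
```

```text
the job is handed in; nothing more can be done
None
```

I carried the nested lids by the stud to the barrel, lowered them until the inner lid was home, and let go. I then lifted the outer lid alone by its collar and handed in the job at about 20 s, still holding it. No verdict was reported.

- **Inner lid:** it came down at the predicted tool height of 142.7 mm, and the wrist load fell from about −4.5 N to about 0. In the last picture its stud and flange matched the drawn home position.
- **Outer lid:** it is held level, with about 48.8–49.3 mm of finger opening. The wrist load is about 2 N, which is the outer lid alone. Its skirt is about 47 mm above the stud and within 2 mm of the barrel's axis.
- **Bystanders:** I went nowhere near the jar or slab and contacted nothing unexpected. The bowl looks unmoved in the last pictures. I did not re-measure any of the three.
- **Disagreements:** the gripper read about 13.5 mm on the 16 mm stud, so its width reading seems 1–2.5 mm low. The two cameras agreed on the barrel's place to about 1.5 mm.

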